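# Unlock and open the sliding cover of a microscope dark chamber

### The job

Open the dark chamber so that the specimen slide inside can be reached: first draw its lock bar fully back out of the cover's way, then slide the black cover fully open, and leave both there. Do not disturb the objective lens that stands on the chamber.

Things in the scene. Friction and masses are not known exactly. Their poses are not given: they have to be found in the camera images.
- lock_knob (a point): Black round upright knob, 20 mm diameter, on the flat steel lock bar that crosses a gap in the cover's rail, on the robot's side of the cover; chamber: white box, 240x300 mm, grey deck 70 mm up. Point: knob axis, 14 mm under its top, 22 mm over the bar, 104 mm over the table. x: along the bar to the cover's path (draw back along -x); y: the way the cover opens; z up. 40 mm free round it.
- lock (a joint): How far the lock bar is drawn back, m: 0 to 0.006 at the start, its end lying across the cover's path; above 0.020 the cover is free; 0.035 is the back stop. It slides stiffly (2 N) and stays where left. (The two low steel thumbscrews at the deck's corners are fixed and not part of it.)
- cover_handle (a point): Upright aluminium ridge on the middle of the black sliding cover (100x110 mm): 70 mm long (x), 14 mm thick (y), 38 mm tall. Point: its middle, 16 mm under its top, 22 mm over the cover plate, 104 mm over the table. y: level, the way the cover opens (leftwards seen from the robot); x along the ridge, z up. 40 mm free on both sides.
- cover (a joint): How far the cover is slid open, m: 0 shut over the well, 0.090 at the open stop. It slides stiffly (2.5 N), stays where left, and cannot move more than a few millimetres until the lock bar is drawn back.
- lens (a point): Bystander to leave alone: a microscope objective, a steel barrel 30 mm in diameter and 48 mm tall, loose and upright on the deck on the far side of the cover from the robot, clear of the cover and its rails. Point: its centre, 24 mm above the deck.
Mind the look-alikes: they are no part of the job. Leave any green or yellow look-alike of the part that bears lens alone.

How it is judged:
By the outcome, as a careful person would: the job done as asked, in the order asked, and still so for the second after the job is handed in, with the robot touching nothing.
It also fails if it takes over 43 s, if anything falls off the work surface, if the arm or the gripper's body presses on something with over 40 N, if the wrist force passes 120 N, or if a joint passes its speed limit or range.

### The arm

A 6-joint arm with a two-finger parallel gripper is mounted at the origin on the work surface. World frame = base frame: x ahead of the robot, y to its left, z up, the work surface at z = 0. Lengths are in mm, angles in degrees, forces in N, time in s.
With the tool pointing down it reaches from about 325 to 925 mm from the base axis. Payload 3.1 kg.
Tool frame: the origin (TCP) lies at the very end of the fingers, on their centre line; the grasp point (between the pads) lies grasp_offset behind it (grasp_offset is the distance from the TCP to the grasp point, in mm); z points along the fingers, x is the direction in which the jaws open and shut, and the axes are right-handed (so a half turn about z gives the same grasp; the last joint's range is limited). The gripper opens to 85 mm and grips with 20 to 120 N. Pads are 22 mm wide; open, the fingers measure 114 mm over their backs; the gripper's body (76 mm by 85 mm) begins 54 mm behind the grasp point. The pads swing forward as they close: fully open they stand 13 mm farther back than shut.
Start: joints at [-81.429, 12.427, 92.441, -0, 75.132, -6.429], TCP at [161.783, -603.71, 231.3] pointing down, gripper open.
Joint ranges: [-157.48, 157.48], [-44.54, 120.13], [17.64, 146.25], [-64.5, 244.5], [7.68, 150.69], [-147.95, 147.95]. Speed limits (degrees/s): [159.86, 159.86, 180, 180, 180, 180].

### API

Orientations are given as [roll, pitch, yaw] about the fixed x, y, z axes, in that order (R = Rz(yaw) Ry(pitch) Rx(roll)).
In Python, from station import * gives the robot as it stands. Calls block until the motion is done:
- goto(position, orientation): joint-space move of the TCP to a pose.
- move_l(position, attitude=None, speed=150): straight line of the TCP; attitude=None keeps the orientation; speed is the mean speed in mm/s.
- move_j(angles): joint-space move.
- grip(opening, squeeze=None): finger opening in mm; squeeze is the grip in N (None keeps the last); returns when the fingers have stopped.
- wait(seconds).
- solve_ik(position, orientation): joint angles nearest the present ones, or None.
- get_obs(): the state.
- get_image(name): name is "side" or "top" or "wrist"; returns the picture (480x640x3 uint8, red, green, blue); there is no depth.
- get_calibration(name): a dict with "fx", "fy", "cx", "cy" (pixels), "D" ([k1, k2, p1, p2, k3] as OpenCV has them; the pictures are not rectified), "R" (3x3) and "t" (3): a world point X has camera coordinates R X + t; the wrist camera has in their place "mount" (4x4, takes a point from camera to tool coordinates, whose origin is the TCP and whose axes are the tool frame's). Camera axes: x right, y down, z forward; pixel columns grow to the right and rows downward; lengths in mm; the calibration is good to about 2 mm. A picture is of the moment at which its call begins: read the wrist's pose just before it. get_calibration takes no time and is no camera call.
A pose or a line that the arm cannot do raises Unreachable and nothing moves.
- sign_off(): hands the job in, once; it reports no verdict.
Trained networks look in the newest picture that a camera, given by its name, has taken for a name from the list of things; names that differ only in an ending like _2 or _b are one class to them, and where a whole thing is asked for, a point or a joint stands for the part that bears it (a point fixed in the world has none). Each returns a list of dicts, best first, with "score" (0 to 1); they miss things now and then, are a little off and sometimes report something else, mostly with a low value. They report only what shows in the picture. A call takes as long as a camera call. They do not tell look-alikes from the thing itself.
- spot_in(name, camera): "extent" ([centre column, centre row, width, height] in pixels, round what is visible of it).
- regions_of(name, camera): "region" (480x640 bool, what is visible of it) and "extent" ([centre column, centre row, width, height] in pixels, round what is visible of it).
The state is a dict: "t": time; "joint_pos": joint angles; "qvel": joint speeds; "effort": joint torques, N m; "tcp_pos": TCP position; "ee_rot": TCP orientation; "wrist_force": force on the tool from outside, world axes, zero at the start; "moment": the same for the moment, N m; "grip_width": finger opening in mm.
Only numpy, scipy, OpenCV 4.12 (cv2) and the standard library are available. Lean on these libraries where they do the work, as an engineer would, in place of code of your own. Each camera call takes 0.05 s, during which the arm holds its last target. There are 200 camera calls.

## Working session

There is one attempt and no reset: what is moved stays moved. The work goes in short steps, each a Python script; the robot and the scene stay as the last script left them, time stands still between calls to the robot, and variables do not carry over. Pictures are saved under pics/ and viewed, about 8 in all and at most 12, crops included, and the job is handed in when it is done.

```bash
mkdir -p pics; ls
python3 - <<'E'
from station import *
import cv2, numpy as np
for n in ("top","side"):
    im=get_image(n); cv2.imwrite(f"pics/{n}0.png",im[:,:,::-1])
    c=get_calibration(n); print(n,{k:np.round(np.array(v),3).tolist() for k,v in c.items()})
    for o in ("lock_knob","cover_handle","lens","lock","cover"):
        print(o,[(round(d["score"],2),np.round(d["extent"],1).tolist()) for d in spot_in(o,n)])
print(get_calibration("wrist")); o=get_obs(); print(o)
try: print(grasp_offset)
except Exception as e: print(e)
E
```

```text
pics
top {'fx': 435.397, 'fy': 435.397, 'cx': 316.355, 'cy': 248.702, 'D': [-0.081, 0.0, 0.0, 0.0, 0.0], 'R': [[0.005, -1.0, -0.006], [-0.989, -0.004, -0.15], [0.15, 0.007, -0.989]], 't': [109.709, 682.383, 660.392]}
lock_knob [(0.81, [335.5, 332.9, 24.4, 40.7])]
cover_handle [(0.95, [359.6, 277.1, 89.7, 84.1])]
lens [(0.68, [278.5, 244.7, 23.0, 19.2]), (0.58, [184.9, 235.3, 18.3, 19.6]), (0.51, [371.1, 158.1, 24.1, 18.5])]
lock [(0.67, [338.3, 329.9, 32.8, 43.2])]
cover [(0.85, [356.6, 276.4, 90.0, 83.5])]
side {'fx': 498.012, 'fy': 498.012, 'cx': 327.955, 'cy': 239.853, 'D': [-0.112, 0.0, 0.0, 0.0, 0.0], 'R': [[-0.936, -0.352, -0.019], [-0.198, 0.569, -0.798], [0.292, -0.743, -0.602]], 't': [677.825, 127.946, 769.626]}
lock_knob [(0.63, [410.8, 231.6, 42.2, 37.5])]
cover_handle [(0.65, [363.2, 223.0, 66.0, 50.2])]
lens [(0.81, [265.0, 216.3, 13.7, 25.5]), (0.66, [311.4, 250.1, 18.5, 29.9])]
lock [(0.78, [407.5, 235.1, 35.7, 33.2])]
cover [(0.6, [364.2, 222.0, 64.8, 42.8])]
{'fx': 365.497003428315, 'fy': 365.497003428315, 'cx': 315.3423187476497, 'cy': 234.5069712198599, 'D': array(
[... 395 characters left out ...]
     1.00000000e+00]])}
{'t': 0.6, 'joint_pos': array([-8.14289525e+01,  1.24246898e+01,  9.24387367e+01, -2.45492870e-05,
        7.51304604e+01, -6.42835089e+00]), 'qvel': array([ 0.0372609 ,  0.01527779, -0.01264377, -0.01447611, -0.0319322 ,
        0.01832072]), 'effort': array([-6.33203399e-04, -3.96585560e+01, -3.04031074e+01, -2.16243675e-04,
        1.06870717e-03, -4.47791265e-06]), 'tcp_pos': array([ 161.78569844, -603.74110969,  231.35099359]), 'ee_rot': array([ 1.79999292e+02, -6.07203488e-03, -7.50005953e+01]), 'wrist_force': array([0.8994006 , 0.18348158, 0.52174009]), 'moment': array([ 0.00513299, -0.02644152,  0.05527484]), 'grip_width': 85.24665812458721}
18.700000000000003
```

Run:
```python
import cv2
a=cv2.imread("pics/top0.png")[140:380,160:480]; b=cv2.imread("pics/side0.png")[140:320,220:460]
cv2.imwrite("pics/tc.png",cv2.resize(a,None,fx=2.5,fy=2.5,interpolation=2)); cv2.imwrite("pics/sc.png",cv2.resize(b,None,fx=3.3,fy=3.3,interpolation=2))
```

```text
(no output)
```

View pics/tc.png

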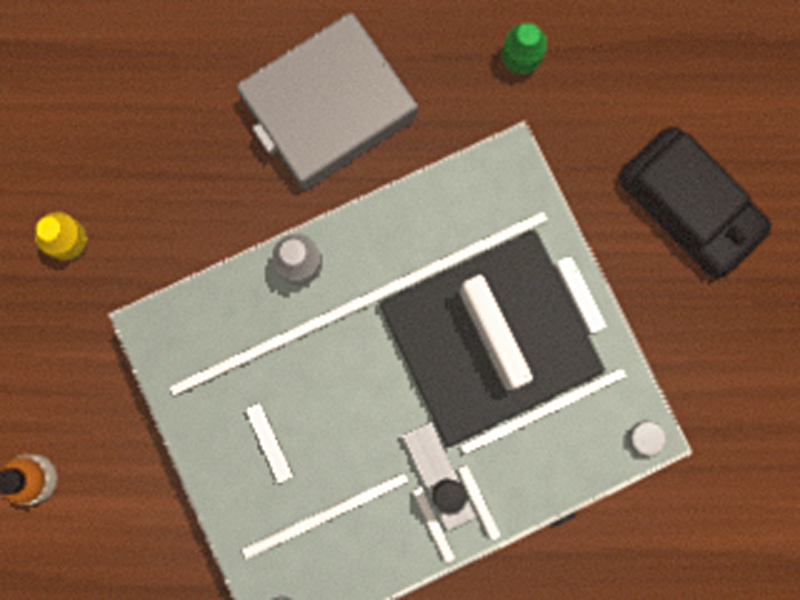

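View pics/sc.png

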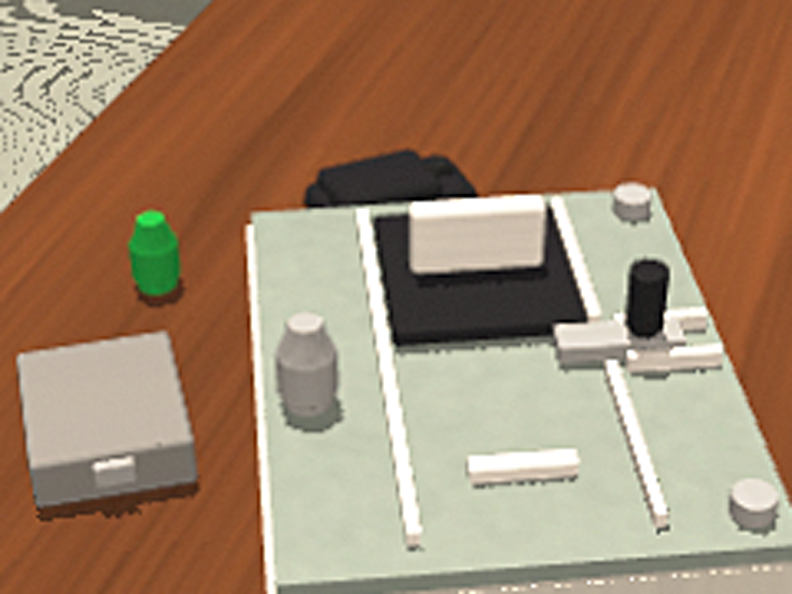

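The top view shows the knob's top at about pixel (340,337) and the handle's top centre at (359,273). The grey lens is at (278,244), and the other lens hits are the yellow and green look-alikes. In the side view the knob's top is at (417,221), the handle's top edge at about (364,202), and the grey lens at (311,250). The cover opens left and down in the top picture, so the yaw is about 25°.

```bash
cat > h.py <<'E'
from station import *
import cv2, numpy as np
from scipy.optimize import least_squares
from scipy.spatial.transform import Rotation as Rn
def cam(n,obs=None):
    c=get_calibration(n); K=np.array([[c["fx"],0,c["cx"]],[0,c["fy"],c["cy"]],[0,0,1]])
    if "mount" in c:
        M=np.array(c["mount"]); T=np.eye(4); T[:3,:3]=Rn.from_euler("xyz",obs["ee_rot"],degrees=True).as_matrix(); T[:3,3]=obs["tcp_pos"]
        W=np.linalg.inv(T@M); R,t=W[:3,:3],W[:3,3]
    else: R,t=np.array(c["R"]),np.array(c["t"])
    return K,np.array(c["D"]),R,t
def proj(X,C): return cv2.projectPoints(np.float64(X).reshape(-1,1,3),cv2.Rodrigues(C[2])[0],C[3],C[0],C[1])[0].reshape(-1,2)
def tri(pts):
    r=least_squares(lambda X:np.concatenate([proj(X,C)[0]-p for C,p in pts]),[600,0,100]); return r.x,np.sqrt(2*r.cost)
def onz(p,z,C):
    u=np.append(cv2.undistortPoints(np.float64([[p]]),C[0],C[1])[0,0],1); d=C[2].T@u; o=-C[2].T@C[3]; return o+d*(z-o[2])/d[2]
E
python3 - <<'E'
from h import *
T,S=cam("top"),cam("side")
tc=lambda x,y:np.array([160+x/2.5,140+y/2.5]); sc=lambda x,y:np.array([220+x/3.3,140+y/3.3])
for n,a,b in [("knobtop",tc(450,491),sc(650,268)),("handtop",tc(494,330),sc(478,204)),("lens top",tc(293,250),sc(306,324))]:
    X,r=tri([(T,a),(S,b)]); print(n,X.round(1),round(r,2))
for n,a,b,z in [("far rail",(545,217),(172,390),76),("near rail",(625,374),(245,552),76),("ridge",(474,281),(519,383),120)]:
    A,B=onz(tc(*a),z,T),onz(tc(*b),z,T); d=B-A; print(n,A.round(),B.round(),np.hypot(*d[:2]).round(1),np.degrees(np.arctan2(d[1],d[0])).round(1))
# wrist look
p,_=tri([(T,tc(450,491)),(S,sc(650,268))])
goto([p[0]-10,p[1],250],[180,0,-65]); wait(.2)
o=get_obs(); im=get_image("wrist"); cv2.imwrite("pics/w1.png",im[:,:,::-1]); print(o["t"],o["tcp_pos"],o["ee_rot"])
C=cam("wrist",o); print(proj(p,C))
for k in ("lock_knob","cover_handle"): print(k,[(round(d["score"],2),np.round(d["extent"],1).tolist()) for d in spot_in(k,"wrist")])
E
```

```text
knobtop [542.3  77.2 118.6] 2.01
handtop [636.6  51.5 120.3] 0.72
lens top [684.2 170.6 115.8] 0.92
far rail [714.  15.  76.] [603. 249.  76.] 259.3 115.3
near rail [614. -34.  76.] [504. 201.  76.] 259.5 115.1
ridge [666.  63. 120.] [606.  37. 120.] 65.3 -156.6
3.5333 [532.38401982  76.678851   249.97125273] [ 1.79996875e+02 -1.30673039e-03 -6.50511420e+01]
[[320.70220941 214.18178294]]
lock_knob [(0.67, [318.5, 191.9, 23.7, 75.9])]
cover_handle [(0.96, [398.6, 113.2, 139.8, 129.4])]
```

View pics/w1.png

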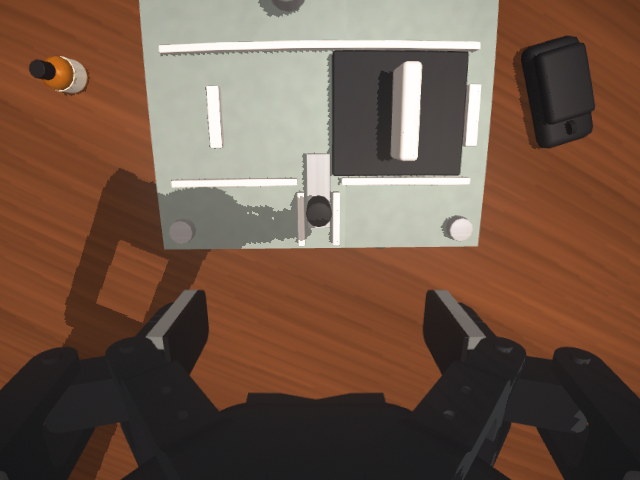

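The wrist view agrees with the triangulation: the knob's top is seen at (319,214) and predicted at (321,214). The heights fit too, at 118.6 mm against 118 and 120.3 mm against 120. I'll grip the knob now with the jaws along the bar.

```bash
cat >> h.py <<'E'
YAW=25.2; LX=np.array([np.cos(np.radians(YAW)),np.sin(np.radians(YAW)),0]); LY=np.array([-LX[1],LX[0],0])
def pull(p0,d,start,end,step,lim,speed=40):
    f0=get_obs()["wrist_force"]
    for s in np.arange(start,end+.01,step):
        move_l(p0+d*s,speed=speed); wait(.05)
        o=get_obs(); f=(o["wrist_force"]-f0)@d; print(round(s,1),round(((o["tcp_pos"]-p0)@d),1),"f",round(f,1),(o["wrist_force"]-f0).round(1),"w",round(o["grip_width"],1))
        if abs(f)>lim: break
    return s
E
python3 - <<'E'
from h import *
C=cam("wrist",get_obs()); print("ridge top proj",proj([636.6,51.5,120.3],C),proj([666,63,120],C),proj([606,37,120],C))
P=np.array([542.3,77.2,89.3])
q=min((a for a in (YAW,YAW-180)),key=lambda a:abs(solve_ik(P+[0,0,60],[180,0,a])[5]) if solve_ik(P+[0,0,60],[180,0,a]) is not None else 999)
print("yaw",q)
grip(48,30)
goto(P+[0,0,60],[180,0,q]); move_l(P,speed=80); wait(.1)
print(get_obs()["wrist_force"],get_obs()["tcp_pos"])
grip(15,30); o=get_obs(); print(o["t"],o["grip_width"],o["wrist_force"])
im=get_image("side"); cv2.imwrite("pics/s2.png",cv2.resize(im[120:320,250:490,::-1],None,fx=3,fy=3))
E
```

```text
ridge top proj [[409.827956   112.77785196]] [[414.84995152  66.40177366]] [[407.39232154 160.5546153 ]]
yaw 25.2
[0.25626156 0.26480949 1.06098427] [543.04539821  77.20769574  90.10747088]
6.9 19.183876497643503 [-2.94898046 -0.69058074  5.04196685]
```

View pics/s2.png

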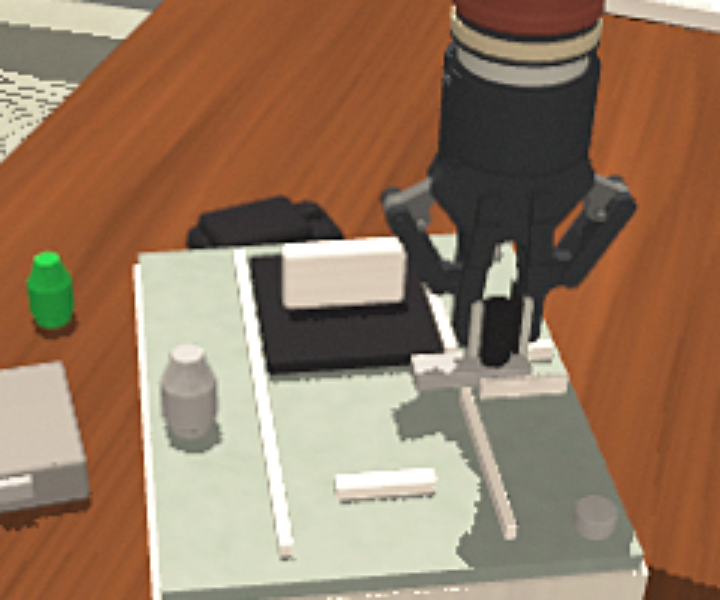

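The knob is held between the pads in the middle of the picture, with a grip width of about 19 mm. I'll draw it back while watching the force.

Run:
```python
from h import *
P=np.array(get_obs()["tcp_pos"])
pull(P,-LX,3,39,3,14)
o=get_obs(); print(o["t"],o["tcp_pos"],o["wrist_force"])
```

```text
3.0 2.7 f -3.3 [ 2.9  1.6 -4.9] w 18.9
6.0 5.8 f -4.1 [ 3.6  1.9 -6. ] w 18.9
9.0 9.1 f -3.9 [ 4.   0.8 -5.5] w 19.2
12.0 12.2 f -3.6 [ 3.9  0.2 -4.6] w 18.7
15.0 15.3 f -3.8 [ 3.6  1.2 -4.6] w 18.8
18.0 18.2 f -4.0 [ 4.1  0.7 -4.5] w 18.8
21.0 21.2 f -3.2 [ 3.2  0.7 -5.1] w 18.9
24.0 24.2 f -3.8 [ 4.5 -0.7 -4.8] w 18.7
27.0 27.2 f -4.1 [ 4.4  0.2 -4.4] w 18.6
30.0 30.2 f -4.2 [ 4.9 -0.5 -4.4] w 19.0
33.0 33.2 f -4.0 [ 5.  -1.2 -4.6] w 19.1
36.0 35.2 f -7.6 [ 7.9  1.1 -7. ] w 19.2
39.0 35.4 f -16.0 [ 15.3   5.2 -13.6] w 19.3
10.85 [510.29338339  61.75226276  90.12934155] [12.22482544  4.32625116 -7.62177858]
```

It reached the back stop at 35 mm, where the force rose. Next I'll relax, release, and check before gripping the handle.

Run:
```python
from h import *
p=np.array(get_obs()["tcp_pos"])
move_l(p+LX*0.2,speed=20); grip(42); move_l(p+[0,0,70],speed=120)
H=np.array([636.6,51.5,89.3])
ys=[a for a in (YAW-90,YAW+90) if solve_ik(H,[180,0,a]) is not None]; y=min(ys,key=lambda a:abs(solve_ik(H,[180,0,a])[5]))
goto(H+[0,0,110],[180,0,y]); wait(.1)
o=get_obs(); im=get_image("wrist"); cv2.imwrite("pics/w3.png",im[:,:,::-1])
C=cam("wrist",o); print(o["t"],y,"ridge pred",proj([636.6,51.5,120.3],C),"knob pred",proj([542.3,77.2,118]-35*LX,C))
```

```text
13.7667 -64.8 ridge pred [[316.48795194 245.17297814]] knob pred [[229.11128144 387.70689982]]
```

View pics/w3.png

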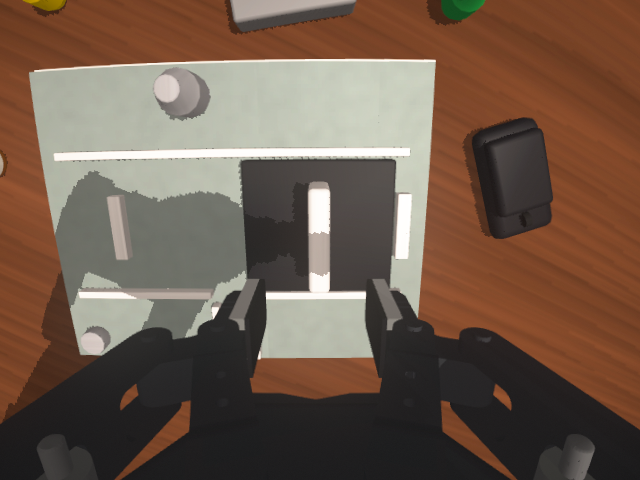

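The ridge's top centre is at (319,238) against a prediction of (316.5,245), so I'll shift the grasp about 1 mm toward -y and 3 mm toward +x. The ridge is square to the jaws and the lens is standing. The knob is hidden behind a finger.

Run:
```python
from h import *
H=np.array([636.6,51.5,89.3])-LY*1+LX*3
move_l(H+[0,0,60],speed=150); move_l(H,speed=80); wait(.1); print(get_obs()["wrist_force"])
grip(9,40); o=get_obs(); print(o["t"],o["grip_width"],o["wrist_force"],o["tcp_pos"])
if 12<o["grip_width"]<17:
    P=np.array(o["tcp_pos"]); pull(P,LY,4,16,4,14)
    s=pull(P,LY,22,82,10,14) if get_obs()["tcp_pos"]@LY-P@LY>14 else 0
    if s>80: pull(P,LY,85,97,3,10)
o=get_obs(); print(o["t"],o["tcp_pos"],o["wrist_force"],(o["tcp_pos"]-P)@LY)
```

```text
[-0.17576956  0.45377088 -0.31808366]
15.6583 13.326438085298545 [0.05967087 0.3299493  2.42972731] [640.24239279  51.74600295  90.06149095]
4.0 4.0 f -2.1 [ 0.8 -1.9 -1.6] w 13.3
8.0 8.3 f -0.5 [-0.9 -1.  -1.4] w 13.3
12.0 12.5 f -2.4 [-0.7 -3.  -1. ] w 13.6
16.0 16.5 f 0.3 [-1.5 -0.4 -0.6] w 13.1
22.0 22.6 f -0.5 [-0.8 -0.9  1.3] w 13.5
32.0 32.9 f 1.6 [-1.3  1.2  0.8] w 13.1
42.0 42.5 f 0.2 [-2.5 -1.   2.1] w 13.5
52.0 52.2 f 0.3 [-3.2 -1.2  2. ] w 13.4
62.0 62.1 f -0.7 [-2.9 -2.1  3.2] w 13.5
72.0 72.1 f -1.3 [-3.  -2.8  4.1] w 13.1
82.0 82.1 f -0.3 [-4.  -2.2  3.4] w 13.8
85.0 84.9 f -1.6 [ 1.1 -1.3  0.4] w 13.1
88.0 87.8 f -1.1 [ 0.9 -0.8  0.3] w 13.3
91.0 89.6 f -4.5 [ 2.5 -3.8  0.4] w 13.5
94.0 89.6 f -11.7 [  5.  -10.6  -2.2] w 13.3
21.1083 [601.62288457 132.62696307  90.0686573 ] [ -0.40563389 -12.83768132   2.95229611] 89.62666758984057
```

The cover reached its stop at 90 mm. Now I'll release, retreat straight up and check.

Run:
```python
from h import *
p=np.array(get_obs()["tcp_pos"])
move_l(p,speed=20); grip(45); move_l(p+[0,0,110],speed=150)
goto([400,-350,300],[180,0,-65]); wait(.3)
o=get_obs(); print(o["t"],o["wrist_force"])
for n in("top","side"):
    im=get_image(n); cv2.imwrite(f"pics/{n}f.png",im[:,:,::-1])
a=cv2.imread("pics/topf.png")[140:380,160:480]; b=cv2.imread("pics/sidef.png")[140:320,220:460]
cv2.imwrite("pics/f.png",np.vstack([cv2.resize(a,(400,300)),cv2.resize(b,(400,300))]))
K=np.array([542.3,77.2,118.]); H=np.array([638.5,51.5,120.])
for n in("top","side"):
    C=cam(n); print(n,"knob 29,35",proj([K-29*LX,K-35*LX],C).round(1).tolist(),"ridge at 90",proj(H+90*LY,C).round(1).tolist())
```

```text
24.9917 [ 0.73344796  0.79851866 -0.37506935]
top knob 29,35 [[348.9, 356.2], [350.7, 360.0]] ridge at 90 [[301.9, 297.2]]
side knob 29,35 [[433.0, 220.4], [436.6, 220.2]] ridge at 90 [[371.1, 232.8]]
```

View pics/f.png

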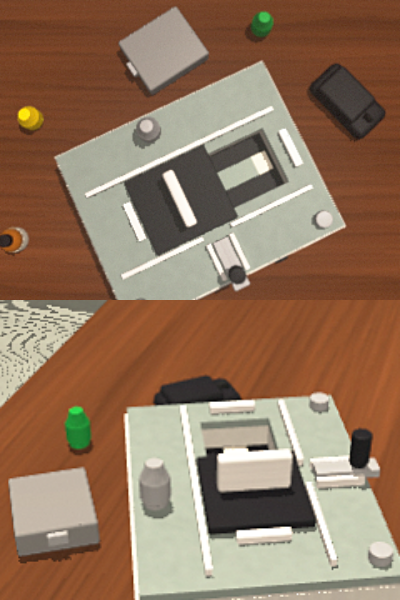

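The pictures show the cover against its left stop, the well and slide exposed, and the knob drawn back at about (350,358) in the top view (predicted 350.7,360). The lens is still upright where it was, at about (278,242).

```bash
python3 -c "
from station import *
print(sign_off(), get_obs()['t'])"
```

```text
the job is handed in; nothing more can be done
the job is handed in; nothing more can be done
```

The dark chamber is open and the job is handed in. I drew the lock bar back first, then slid the cover open, and left both there with the arm clear of everything.

- **Lock bar:** I gripped the knob and pulled about 35 mm, until the force rose at the back stop. The final top view has the knob within about 2 pixels of where a fully drawn bar should put it.
- **Cover:** I gripped the ridge and slid it 89.6 mm, again until the force rose at the open stop. The final pictures show the cover against that stop and the slide exposed.
- **Lens:** it stands upright within about 2 pixels of where it was at the start. The green and yellow look-alikes were not touched.
- **Time and forces:** the clock read 25.0 s of the 43 s after the last move. The highest wrist force seen at the checks was about 21 N.

The one disagreement was at the ridge. The wrist view put its top about 1.5 mm across and 4 mm along from the two-camera measurement, so I shifted the grasp before closing. No checks failed. `sign_off()` gave no verdict, and I could not read the state after it.

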